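Seat the vial tray on its locating pins

TASK

The vial tray has been left lying crooked on top of the two brass pins of the autosampler deck. Nudge it sideways with the fingertips until its two holes drop over the two pins and it lies flat on the deck; press it down lightly if it hangs up. Only push it: do not lift or carry the tray, and leave the bottle, the vial and the cap box where they stand.

Things in the scene. Friction and masses are not known exactly. Their poses are not given: they have to be found in the camera images.
- deck: Fixed dark steel deck plate on the bench, 240 (x) x 340 (y) x 12 mm high. Origin at the centre of its underside; x points to the blue fence, y to the left seen from the robot, z up. Thin orange lines on it cross at the two pins: one along y at deck x = 60 mm, two along x at deck y = 45 and -45 mm.
- fence (a point): Foot of the blue fence's flat near face, mid-length, at deck (96, 0, 12) mm. The fence is straight along deck y, 300 mm long, 12 mm thick, 30 mm high above the deck. A tray pushed square against it and slid along it drops over the pins: seated, its far rim is 1 mm short of this face.
- pin_left (a point): Foot of the left brass locating pin, at deck top, at (60, 45, 12) mm in the deck frame. The pin is 10 mm in diameter and stands 8 mm high: straight for 3 mm, then tapering to a 5 mm flat top.
- pin_right (a point): Foot of the right brass pin, the same, at (60, -45, 12) mm in the deck frame.
- tray: Loose aluminium vial tray, about 0.4 kg, 130 (x) x 180 (y) mm, floor 5 mm thick. Origin at the centre of its underside; when seated it lies flat with its origin at deck (30, 0, 12) mm and its axes like the deck's. At the start its far part lies on the pin tops and its near edge on the deck (leaning about 0.07 rad), turned up to 0.1 rad, 12-24 mm short of its place in x, up to 30 mm off in y.
- rim (a point): Top of the middle of the tray's near rim, outside face: (-65, 0, 25) mm in the tray frame. The upright rim, 4 mm thick, runs all round the tray, its top 25 mm above the underside; push on its outside. The tray slides with a few newtons.
- strip (a point): Point on the tray's bare floor midway between the holes, on the floor's upper face: (34, 0, 5) mm in the tray frame. The bare strip runs from tray x = 4 mm to 61 mm, over the full width, and can be pressed here from above. Nearer the robot a white block (x -54 to 4, y -75 to 75 mm) stands 25 mm high, with vials in it up to 38 mm.
- hole_left (a point): Centre of the tray's left hole (12 mm diameter, through) at its underside: (30, 45, 0) mm in the tray frame. It belongs on pin_left.
- hole_right (a point): Centre of the tray's right hole, the same: (30, -45, 0) mm in the tray frame. It belongs on pin_right.
- solvent_mid (a point): Centre of a loose amber bottle with a blue cap, 56 mm diameter, 110 mm high, standing on the bench to the left of the deck. Leave it.
- vial_mid (a point): Centre of a small loose clear vial with a metal cap, 23 mm diameter, 46 mm high, standing on the bench to the left of the deck. Leave it.
- capbox_mid (a point): Centre of a loose open blue box, 70 x 90 x 35 mm, on the bench to the right of the deck. Leave it.
Not all that is in view belongs to the job. Of the things like the tray, leave any that is blue or turquoise; of the rest the larger one is meant.

How it is judged:
At the end, for the whole second after the job is handed in: Each tray hole is within 3 mm of its pin's axis and its underside within 2.5 mm of the deck top, the tray is level within 0.025 rad and at rest, and bottle, vial and cap box are within 20 mm of where they stood (horizontal distance between hole_left and pin_left below 0.003 m and horizontal distance between hole_right and pin_right below 0.003 m and height (world z) of each of hole_left, hole_right below 0.0145 m and angle between tray's own z axis and vertical below 0.025 rad and linear speed of tray below 0.01 m/s and distance of each of solvent_mid, vial_mid, capbox_mid from where it was at the start of the episode below 0.02 m); the robot touches nothing.
It fails at once if the tray is lifted: its origin rises more than 10 mm above the deck top (height (world z) of tray above 0.022 m).
It fails at once if the tray is tipped by more than 0.2 rad (angle between tray's own z axis and vertical above 0.2 rad).
It fails at once if the bottle, the vial or the cap box is moved more than 20 mm (distance of any of solvent_mid, vial_mid, capbox_mid from where it was at the start of the episode above 0.02 m).
It also fails if it takes over 56 s, if anything falls off the work surface, if the arm or the gripper's body presses on something with over 40 N, if the wrist force passes 120 N, or if a joint passes its speed limit or range.

ROBOT

A 6-joint arm with a two-finger parallel gripper is mounted at the origin on the work surface. World frame = base frame: x ahead of the robot, y to its left, z up, the work surface at z = 0. Lengths are in m, angles in rad, forces in N, time in s.
With the tool pointing down it reaches from about 0.4 to 0.825 m from the base axis. Payload 7 kg.
Tool frame: the origin (TCP) lies on the centre line of the jaws, within the pads' length; the fingertips stand 11 mm ahead of it and the grasp point (between the pads) lies 8 mm behind it (tcp_to_tips is the distance from the TCP to the fingertips, in m); z points along the fingers, y is the line along which they close (so a half turn about z gives the same grasp; the last joint's range is limited). The gripper opens to 88 mm and grips with 3 to 60 N. Pads are 19 mm wide; open, the fingers measure 130 mm over their backs; the gripper's body (78 mm by 193 mm) begins 47 mm behind the grasp point.
Start: joints at [-0.9, 0.359, 0.012, 0, -1.224, -0.288], TCP at [0.252, -0.626, 0.238] pointing down, gripper open.
Joint ranges: [-3.07, 3.07], [-1.43, 2.12], [-1.02, 1.25], [-3.03, 1.67], [-3.05, -0], [-3.03, 3.03]. Speed limits (rad/s): [2.39, 2.39, 3.01, 3.14, 3.14, 3.14].

INTERFACE

Orientations are given as a unit quaternion [x, y, z, w].
In Python, from cell import observe, camera, camera_params, sign_off, tcp_to_tips gives the robot as it stands.
- The arm moves only by the shell command python3 -m handwheel 'ROWS' [OPENING]. ROWS is JSON, a list of rows, each an object of numbers: "x", "y", "z": the shift along the tool's x, y, z in m; "spin": the turn about the tool's z in degrees. In form: [{"x": .., "y": .., "z": .., "spin": ..}, ...]. A call has 1 to 10 rows; each row is the pose to reach, as a shift and turn from the pose commanded when the call began, along the tool's axes at that moment; what a row does not reach only later rows make up. A row lasts 1/10 s, in which the tool goes at most 50 mm and 8.59 degrees, less where a joint would pass 70% of its speed; a pose out of reach is approached as far as the arm can. A call with a gripper value outside its range is refused whole. OPENING is the closure, from -1 (fully open) to 1 (shut), set as the call begins (- or left out, the last holds). The fingers move at their own pace and stop on an object; the grip force is fixed at half the most. Time passes only in rows, so rows that repeat a pose let the fingers close. It gives the time, the measured TCP pose, the force, the opening and the grip force at its end, in the units of the state.
- observe(): the state, without advancing time (a new reading comes with each control period).
- camera(name): name is "scene" or "top" or "wrist"; returns (picture, depth): 384x512x3 uint8, blue, green, red; 384x512 float32, m along the optical axis (not along the pixel's ray), 0 where there is no reading.
- camera_params(name): a dict with "intrinsics" (3x3 intrinsics, pixels), "extrinsics" (4x4, takes a point from world to camera coordinates). Camera axes: x right, y down, z forward; pixel columns grow to the right and rows downward; lengths in m; the calibration is good to about 2 mm. A picture is of the moment at which its call begins: read the wrist's pose just before it. camera_params takes no time and is no camera call; for the wrist camera it gives the pose at the moment of the call.
- sign_off(): hands the job in; it is judged then, once.
The state is a dict: "time": time; "q": joint angles; "joint_velocities": joint speeds; "tau": joint torques, N m; "eef_pos": TCP position; "eef_rot": TCP orientation; "ft_force": force on the tool from outside, world axes, zero at the start; "ft_torque": the same for the moment, N m; "width": finger opening in m; "gripper_force": force on a finger pad.
Only numpy, scipy, OpenCV 4.12 (cv2) and the standard library are available. Lean on these libraries where they do the work, as an engineer would, in place of code of your own. Each camera call takes 0.05 s, during which the arm holds its last target. There are 200 camera calls.

## Working session

There is one attempt and no reset: what is moved stays moved. The work goes in short steps, Python scripts to look and compute and a shell command to move; the robot and the scene stay as the last step left them, time stands still between calls to the robot, and variables do not carry over. Pictures are saved under pics/ and viewed, at most 10 in all, crops included, and the job is handed in when it is done.

```bash
mkdir -p pics; ls; cat > h.py <<'E'
import numpy as np, cv2
from cell import *
def grab(n,f=None):
    P=camera_params(n); im,d=camera(n)
    if f: cv2.imwrite('pics/'+f,im); np.savez('pics/'+f+'.npz',im=im,d=d,K=P['intrinsics'],E=P['extrinsics'])
    return im,d,np.array(P['intrinsics']),np.array(P['extrinsics'])
def ray(u,v,z,K,E):
    R=E[:3,:3];c=-R.T@E[:3,3]; r=R.T@np.linalg.inv(K)@[u,v,1]
    return c+r*(z-c[2])/r[2]
def proj(p,K,E):
    q=K@(E[:3,:3]@np.array(p)+E[:3,3]); return q[:2]/q[2]
E
python3 - <<'E'
from h import *
for n in('top','scene'):
    im,d,K,E=grab(n,n+'0.png'); print(n,K.round(1).tolist(),(-E[:3,:3].T@E[:3,3]).round(3),E[:3,:3].round(2).tolist())
s=observe(); print(s['eef_pos'],s['eef_rot'],s['time'],tcp_to_tips)
E
```

```text
pics
top [[396.5, 0.0, 258.1], [0.0, 396.5, 188.4], [0.0, 0.0, 1.0]] [0.33  0.024 1.171] [[0.08, -1.0, -0.0], [-0.98, -0.08, -0.2], [0.2, 0.02, -0.98]]
scene [[458.7, 0.0, 257.8], [0.0, 458.7, 185.6], [0.0, 0.0, 1.0]] [1.043 0.7   0.722] [[-0.79, 0.62, -0.01], [0.39, 0.48, -0.78], [-0.47, -0.62, -0.62]]
[ 0.25195687 -0.62575668  0.23671728] [-1.90209005e-01  9.81743333e-01  7.17313096e-04 -2.20495547e-04] 0.1 0.011
```

View pics/top0.png

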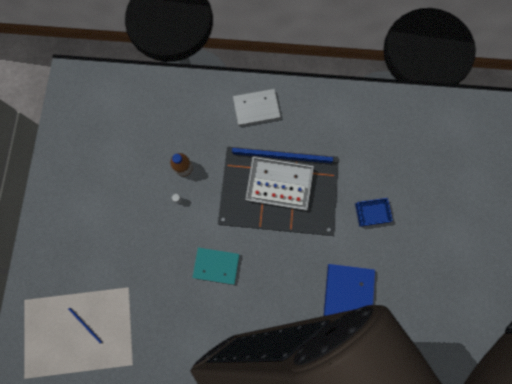

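View pics/scene0.png

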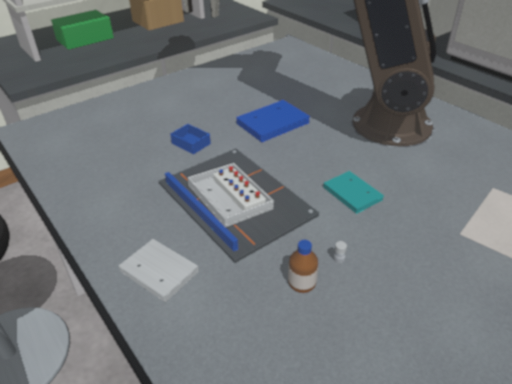

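The top view shows three things like the tray: the grey-white tray with vials on the deck (280,183), a white plate at (257,107), and the turquoise (217,266) and blue (350,290) plates. The tray on the deck fits because it is not blue or turquoise and has the vials, block and rim. I'll confirm with a crop and take a coarse measurement.

```bash
python3 - <<'E'
from h import *
z=np.load('pics/top0.png.npz'); im,K,E=z['im'],z['K'],z['E']
cv2.imwrite('pics/crop1.png',cv2.resize(im[80:250,205:345],None,fx=5,fy=3.5*1.0,interpolation=cv2.INTER_CUBIC) if 0 else cv2.resize(im[85:245,200:345],None,fx=3.7,fy=3.7,interpolation=cv2.INTER_CUBIC))
hsv=cv2.cvtColor(im,cv2.COLOR_BGR2HSV)
sub=np.zeros(im.shape[:2],np.uint8); sub[140:240,210:345]=1
def rect(m,zz,name):
    m=(m*sub).astype(np.uint8); cs,_=cv2.findContours(m,cv2.RETR_EXTERNAL,cv2.CHAIN_APPROX_NONE); c=max(cs,key=cv2.contourArea)
    w=np.array([ray(*p[0],zz,K,E)[:2] for p in c],np.float32)
    (cx,cy),sz,a=cv2.minAreaRect(w*1000); print(name,round(cx,1),round(cy,1),np.round(sz,1),round(a,2))
rect((hsv[...,0]>105)&(hsv[...,0]<130)&(hsv[...,1]>150)&(hsv[...,2]>70),0.042,'fence')
rect((hsv[...,2]>120)&(hsv[...,1]<60),0.033,'tray')
rect(hsv[...,2]<75,0.012,'deck')
Kw=camera_params('wrist'); Ew=np.array(Kw['extrinsics']); s=observe()
from scipy.spatial.transform import Rotation as R
Rt=R.from_quat(s['eef_rot']).as_matrix(); c=-Ew[:3,:3].T@Ew[:3,3]
print('wristcam in tool',(Rt.T@(c-s['eef_pos'])).round(4),(Rt.T@Ew[:3,:3].T).round(3).tolist(),np.array(Kw['intrinsics']).round(0).tolist()); print(Rt.round(3))
E
```

```text
fence 671.3 -15.0 [297.4  13.5] 88.97
tray 582.5 -15.4 [174.6 121.3] 85.27
deck 568.2 -15.1 [342.7 240.4] 89.0
wristcam in tool [ 0.0689 -0.0002 -0.1472] [[-0.001, -0.967, -0.255], [1.0, -0.001, 0.0], [-0.0, -0.255, 0.967]] [[318.0, 0.0, 258.0], [0.0, 318.0, 197.0], [0.0, 0.0, 1.0]]
[[-0.928 -0.373 -0.001]
 [-0.373  0.928  0.001]
 [ 0.     0.001 -1.   ]]
```

View pics/crop1.png

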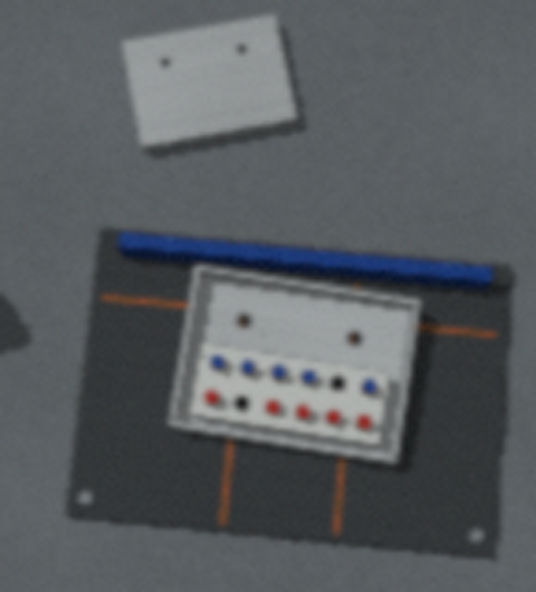

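The crop confirms it: the tray on the deck has the rim, the vial block and holes at about (244,320) and (354,338) in the crop. It is 15 mm short in x and about 3.8° turned. The white plate at crop (210,80) is smaller and lies off the deck, so I leave it. Next I bring the wrist camera over the near side, with the tool square to the deck.

```bash
python3 -m handwheel '[{"x":-0.206,"y":0.246,"z":0.0,"spin":12},{"x":-0.412,"y":0.493,"z":0.04,"spin":22.9},{"x":-0.412,"y":0.493,"z":0.04,"spin":22.9},{"x":-0.412,"y":0.493,"z":0.04,"spin":22.9},{"x":-0.412,"y":0.493,"z":0.04,"spin":22.9},{"x":-0.412,"y":0.493,"z":0.04,"spin":22.9},{"x":-0.412,"y":0.493,"z":0.04,"spin":22.9},{"x":-0.412,"y":0.493,"z":0.04,"spin":22.9},{"x":-0.412,"y":0.493,"z":0.04,"spin":22.9},{"x":-0.412,"y":0.493,"z":0.04,"spin":22.9}]' -1
python3 -c "
from h import *
s=observe();print(s['eef_pos'],s['eef_rot'])"
```

```text
time: 1.1
eef_pos: [0.4055, -0.1506, 0.2073]
eef_rot: [0.008, 1.0, 0.0, 0.0]
ft_force: [1.8, 0.1, -0.2]
width: 0.088
gripper_force: 0.0
[ 0.40554604 -0.15057931  0.207338  ] [8.48758576e-03 9.99963939e-01 6.33429143e-05 2.78154128e-04]
```

```bash
python3 -m handwheel '[{"x":-0.015,"y":0.045,"z":0.01},{"x":-0.03,"y":0.09,"z":0.01},{"x":-0.042,"y":0.13,"z":0.01},{"x":-0.042,"y":0.13,"z":0.01},{"x":-0.042,"y":0.13,"z":0.01},{"x":-0.042,"y":0.13,"z":0.01}]'
python3 - <<'E'
from h import *
s=observe();print(s['eef_pos'],s['eef_rot'],s['ft_force']); im,d,K,E=grab('wrist','w1.png'); cv2.imwrite('pics/w1b.png',cv2.resize(im,(800,600)))
E
```

```text
[ 0.40554604 -0.15057931  0.207338  ] [8.48758576e-03 9.99963939e-01 6.33429143e-05 2.78154128e-04] [ 1.79101784  0.0523345  -0.15166146]invalid input at $[0]: expected keys x, y, z, spin
```

View pics/w1b.png

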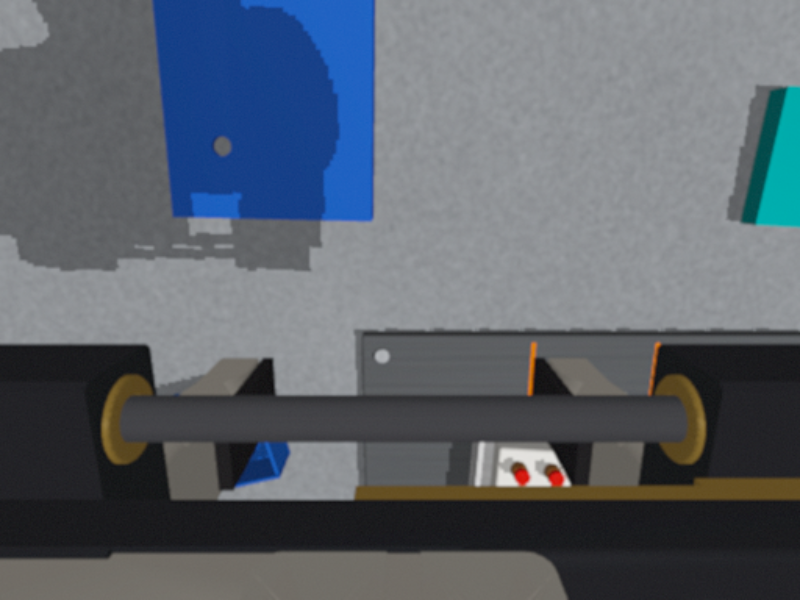

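The keys are all required, so that move did not run. The picture shows that the camera looks at the robot side of the fingers: blue plate at (265,100), deck corner at (360,335), and the gripper hides everything ahead. I therefore place the tool beyond the tray for viewing.

```bash
python3 -m handwheel '[{"x":-0.041,"y":0.023,"z":0,"spin":0},{"x":-0.081,"y":0.046,"z":0,"spin":0},{"x":-0.122,"y":0.07,"z":0,"spin":0},{"x":-0.162,"y":0.093,"z":0,"spin":0},{"x":-0.203,"y":0.116,"z":0,"spin":0},{"x":-0.243,"y":0.139,"z":0,"spin":0},{"x":-0.243,"y":0.139,"z":0,"spin":0},{"x":-0.243,"y":0.139,"z":0,"spin":0},{"x":-0.243,"y":0.139,"z":0,"spin":0}]'
python3 - <<'E'
from h import *
s=observe();print(s['eef_pos'],s['eef_rot'],s['ft_force'],s['q']); im,d,K,E=grab('wrist','w2.png'); cv2.imwrite('pics/w2b.png',cv2.resize(im,(800,600)))
E
```

```text
time: 2.05
eef_pos: [0.6501, -0.018, 0.2068]
eef_rot: [0.008, 1.0, -0.0, -0.001]
ft_force: [-0.3, -0.4, -0.8]
width: 0.0875
gripper_force: 0.0
[ 0.65012327 -0.0179589   0.20684991] [ 8.49886398e-03  9.99963702e-01 -8.30932512e-05 -5.97578320e-04] [-0.32940046 -0.43500315 -0.82942061] [ 2.71642062e-01  3.38994243e-01 -8.85818919e-02 -1.87532393e-04
 -1.14441471e+00 -1.85935866e+00]
```

View pics/w2b.png

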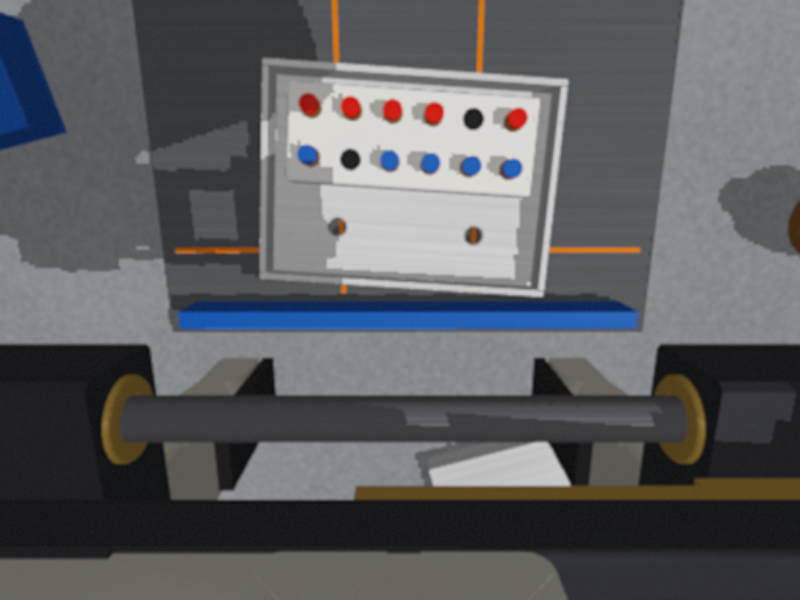

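The view shows the tray with rim corners at about (264,60), (567,80), (543,295) and (262,277). The holes are at (338,227) and (473,235), with orange lines and the fence visible. Now to turn these into deck coordinates.

```bash
cat >> h.py <<'E'
def deckfit(im,K,E):
    h=cv2.cvtColor(im,cv2.COLOR_BGR2HSV); m=(h[...,0]>7)&(h[...,0]<20)&(h[...,1]>150)&(h[...,2]>90); m[218:]=0
    v,u=np.nonzero(m); P=np.array([ray(a+0,b+0,.012,K,E)[:2] for a,b in zip(u,v)])
    th=np.radians(-1.0); o=np.array([.568,-.015])
    for _ in range(8):
        R=np.array([[np.cos(th),-np.sin(th)],[np.sin(th),np.cos(th)]]); q=(P-o)@R
        L=[(abs(q[:,0]-.06)<.006)&(abs(abs(q[:,1])-.045)>.012),(abs(q[:,1]-.045)<.006)&(q[:,0]<-.02),(abs(q[:,1]+.045)<.006)&(q[:,0]<-.02)]
        # residuals linear in (dth,dx,dy)
        A=[];b=[]
        for k,l in enumerate(L):
            for x,y in q[l]:
                if k==0:A.append([-y,1,0]);b.append(x-.06)
                else:A.append([x,0,1]);b.append(y-(.045 if k==1 else -.045))
        s=np.linalg.lstsq(np.array(A),np.array(b),rcond=None)[0]; th+=s[0]; o=o+R@s[1:]
    print('deck o',o.round(4),'yaw deg',np.degrees(th).round(2),'n',[int(l.sum()) for l in L],'rms mm',(1e3*np.std(np.array(A)@s-b)).round(2))
    return o,np.array([[np.cos(th),-np.sin(th)],[np.sin(th),np.cos(th)]])
E
python3 - <<'E'
from h import *
z=np.load('pics/w2.png.npz'); im,d,K,E=z['im'],z['d'],z['K'],z['E']
o,R=deckfit(im,K,E); f=lambda u,v,zz:(1e3*((ray(u/1.5625,v/1.5625,zz,K,E)[:2]-o)@R)).round(1)
for n,u,v,zz in [('nearR',264,60,.037),('nearL',567,80,.037),('farL',543,295,.046),('farR',262,277,.046),('holeR',338,227,.024),('holeL',473,235,.024),('fencetopL',637,311,.042),('fencetopR',180,311,.042)]: print(n,f(u,v,zz))
# depth heights on strip and rims
Rc=E[:3,:3];c=-Rc.T@E[:3,3]
for u,v in [(405,210),(405,255),(330,262),(500,265),(200,200),(410,72)]:
    a,b=int(u/1.5625),int(v/1.5625); p=c+Rc.T@(np.linalg.inv(K)@[a,b,1])*d[b,a]; print((u,v),p.round(4))
E
```

```text
deck o [ 0.5698 -0.0143] yaw deg -1.11 n [361, 162, 136] rms mm 1.0
nearR [-54.3 -83.7]
nearL [-43.8  93.9]
farL [84.  86.6]
farR [ 72.6 -91.3]
holeR [ 43.4 -45.3]
holeL [48.5 43.8]
fencetopL [ 95.5 149.7]
fencetopR [  95.9 -147.3]
(405, 210) [ 0.6018 -0.0163  0.0226]
(405, 255) [ 0.6312 -0.0168  0.0254]
(330, 262) [ 0.6347 -0.0671  0.024 ]
(500, 265) [0.6385 0.0466 0.0264]
(200, 200) [ 0.5938 -0.1542  0.0111]
(410, 72) [ 0.522  -0.0122  0.0384]
```

The deck origin is at (570,-14) mm with yaw -1.1°, and the fence face at deck x 95.7 matches the stated 96. The holes lie at deck (43.4,-45.3) and (48.5,43.8). So the tray needs about 14 mm forward and about 3.3° of squaring, and y is already right. I'll come down behind the near rim with the fingers open and push square.

```bash
python3 -m handwheel '[{"x":0.04,"y":0.001,"z":0,"spin":0.1},{"x":0.08,"y":0.002,"z":0,"spin":0.1},{"x":0.12,"y":0.002,"z":0,"spin":0.1},{"x":0.16,"y":0.003,"z":0.03,"spin":0.1},{"x":0.16,"y":0.003,"z":0.07,"spin":0.1},{"x":0.16,"y":0.003,"z":0.11,"spin":0.1},{"x":0.16,"y":0.003,"z":0.14,"spin":0.1},{"x":0.16,"y":0.003,"z":0.16,"spin":0.1},{"x":0.16,"y":0.003,"z":0.175,"spin":0.1},{"x":0.16,"y":0.003,"z":0.175,"spin":0.1}]'
```

```text
time: 3.1
eef_pos: [0.4892, -0.0129, 0.0313]
eef_rot: [0.01, 1.0, -0.0, -0.001]
ft_force: [-0.1, 0.1, -0.5]
width: 0.0877
gripper_force: 0.0
```

```bash
python3 -m handwheel '[{"x":-0.004,"y":0,"z":0,"spin":0},{"x":-0.008,"y":0,"z":0,"spin":0},{"x":-0.012,"y":0,"z":0,"spin":0},{"x":-0.015,"y":0,"z":0,"spin":0},{"x":-0.018,"y":0,"z":0,"spin":0},{"x":-0.021,"y":0,"z":0,"spin":0},{"x":-0.024,"y":0,"z":0,"spin":0},{"x":-0.027,"y":0,"z":0,"spin":0},{"x":-0.029,"y":0,"z":0,"spin":0},{"x":-0.029,"y":0,"z":0,"spin":0}]'
python3 -m handwheel '[{"x":-0.001,"y":0,"z":0,"spin":0},{"x":-0.002,"y":0,"z":0,"spin":0},{"x":-0.003,"y":0,"z":0,"spin":0},{"x":-0.003,"y":0,"z":0,"spin":0}]'
python3 - <<'E'
from h import *
for n in('scene','top'):grab(n,n+'1.png')
a=cv2.imread('pics/scene1.png')[140:270,140:310];b=cv2.imread('pics/top1.png')[140:240,210:340]
cv2.imwrite('pics/c2.png',np.hstack([cv2.resize(a,(460,352),interpolation=cv2.INTER_CUBIC),cv2.resize(b,(340,352),interpolation=cv2.INTER_CUBIC)]))
E
```

```text
time: 4.1
eef_pos: [0.5207, -0.0123, 0.0323]
eef_rot: [0.009, 1.0, 0.0, 0.0]
ft_force: [0.0, 0.5, -0.1]
width: 0.0878
gripper_force: 0.0
time: 4.5
eef_pos: [0.5232, -0.0124, 0.0324]
eef_rot: [0.009, 1.0, 0.0, 0.0]
ft_force: [-0.1, 0.8, -0.1]
width: 0.088
gripper_force: 0.1
```

View pics/c2.png

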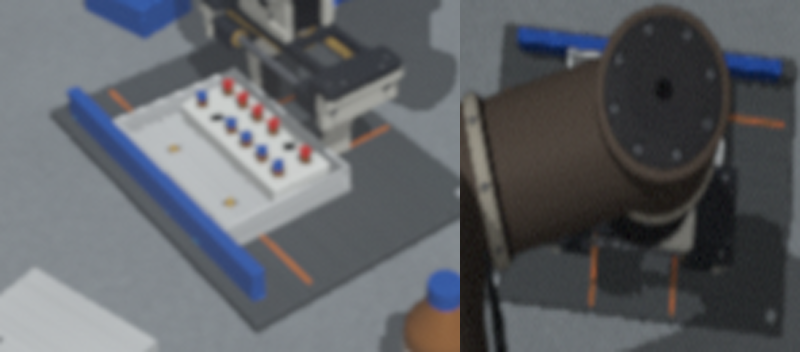

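The tray is squared up and brass shows in both holes, at (173,148) and (230,203) in the crop. The force has fallen away, so I back off and check from above.

```bash
python3 -m handwheel '[{"x":0.01,"y":0,"z":0,"spin":0},{"x":0.012,"y":0,"z":-0.03,"spin":0},{"x":0.012,"y":0,"z":-0.07,"spin":0},{"x":0.0,"y":0,"z":-0.11,"spin":0},{"x":-0.03,"y":0,"z":-0.15,"spin":0},{"x":-0.06,"y":0,"z":-0.175,"spin":0},{"x":-0.1,"y":0,"z":-0.175,"spin":0},{"x":-0.127,"y":0,"z":-0.175,"spin":0},{"x":-0.127,"y":0,"z":-0.175,"spin":0},{"x":-0.127,"y":0,"z":-0.175,"spin":0}]'
python3 - <<'E'
from h import *
im,d,K,E=grab('wrist','w3.png'); cv2.imwrite('pics/w3b.png',cv2.resize(im[:230],(800,359)))
deckfit(im,K,E)
E
```

```text
time: 5.6
eef_pos: [0.6492, -0.0149, 0.2063]
eef_rot: [0.01, 1.0, -0.0, -0.001]
ft_force: [0.1, 0.2, -0.1]
width: 0.0873
gripper_force: 0.0
deck o [ 0.5695 -0.0141] yaw deg -0.98 n [377, 211, 206] rms mm 0.98
```

View pics/w3b.png

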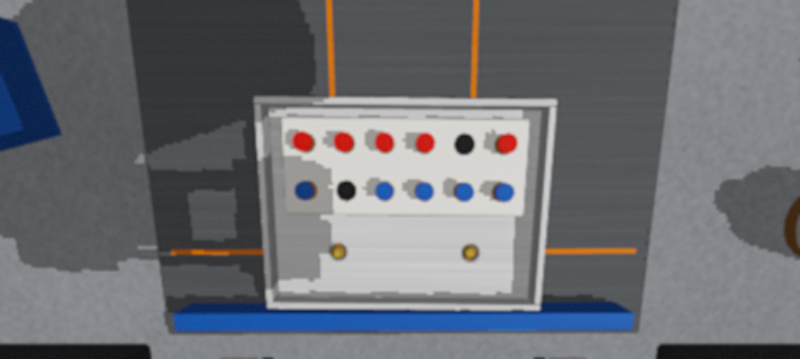

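Both holes show brass pin tops in their centres, at (338,251) and (470,252). Next I check the height and level numerically.

```bash
python3 - <<'E'
from h import *
z=np.load('pics/w3.png.npz'); im,d,K,E=z['im'],z['d'],z['K'],z['E']
o,R=deckfit(im,K,E); S=1.5625
for n,u,v,zz in [('nearR',255,98,.037),('nearL',556,101,.037),('farL',540,308,.037),('farR',268,306,.037),('holeR',338,251.5,.018),('holeL',470.5,252.5,.018)]: print(n,(1e3*((ray(u/S,v/S,zz,K,E)[:2]-o)@R)).round(1))
Rc=E[:3,:3];c=-Rc.T@E[:3,3]
def reg(x0,x1,y0,y1):
    v,u=np.mgrid[int(y0/S):int(y1/S),int(x0/S):int(x1/S)]; v=v.ravel();u=u.ravel()
    return c+(np.linalg.inv(K)@np.c_[u,v,u*0+1].T*d[v,u]).T@Rc
for nm,r in [('strip',(295,520,225,240)),('strip2',(350,460,225,285)),('stripfar',(295,520,268,285)),('deckL',(570,630,150,230)),('deckR',(175,245,210,240))]:
    p=reg(*r); A=np.c_[p[:,:2]-p[:,:2].mean(0),np.ones(len(p))]; s=np.linalg.lstsq(A,p[:,2],rcond=None)[0]; print(nm,'slope',s[:2].round(4),'z',s[2].round(4))
E
```

```text
deck o [ 0.5695 -0.0141] yaw deg -0.98 n [377, 211, 206] rms mm 0.98
nearR [-34.8 -87.1]
nearL [-32.6  91.4]
farL [94.3 90.4]
farR [ 92.4 -88.5]
holeR [ 59.3 -43.7]
holeL [60.3 46.1]
strip slope [-4.5826  0.0926] z 0.019
strip2 slope [-0.7032  0.0119] z 0.0193
stripfar slope [-2.9733  0.0596] z 0.0184
deckL slope [ 0.0442 -1.0004] z 0.0139
deckR slope [-0.978   0.8681] z 0.0141
```

```bash
python3 - <<'E'
from h import *
z=np.load('pics/w3.png.npz'); d,K,E=z['d'],z['K'],z['E']; S=1.5625
Rc=E[:3,:3];c=-Rc.T@E[:3,3]
def med(x0,x1,y0,y1):
    v,u=np.mgrid[int(y0/S):int(y1/S),int(x0/S):int(x1/S)]; v=v.ravel();u=u.ravel(); k=d[v,u]>.1;u=u[k];v=v[k]
    p=c+(np.linalg.inv(K)@np.c_[u,v,u*0+1].T*d[v,u]).T@Rc; return np.median(p,0).round(4),len(p),p[:,2].std().round(4)
for nm,r in [('strip near',(355,455,222,232)),('strip far',(355,455,275,288)),('strip R',(285,325,225,285)),('strip L',(485,512,225,285)),('deckL',(570,630,120,230)),('deckR',(175,245,120,180)),('near rim',(270,540,98,104)),('far rim',(280,530,303,308)),('block',(360,460,165,175))]: print(nm,*med(*r))
E
```

```text
strip near [ 0.6118 -0.0143  0.0172] 380 0.0007
strip far [ 0.6491 -0.0141  0.0172] 511 0.0007
strip R [ 0.6297 -0.0821  0.0171] 980 0.0007
strip L [0.6321 0.0489 0.0172] 646 0.0007
deckL [0.5805 0.1157 0.0122] 2756 0.0008
deckR [ 0.5596 -0.1408  0.0121] 1713 0.0008
near rim [ 0.5352 -0.0129  0.0367] 689 0.0113
far rim [ 0.6615 -0.0153  0.0363] 638 0.003
block [ 0.5754 -0.0103  0.0371] 448 0.0007
```

The strip sits at z = 17.2 mm near, far, left and right, which is the deck at 12 mm plus the 5 mm floor. The tray is flat and seated, the holes are on the pins, and the robot is clear.

```bash
python3 -c "
from cell import *
print(sign_off())"
```

```text
the job is handed in; nothing more can be done
None
```

The tray is seated flat over both pins, with the measured floor height even on all sides and brass showing in the centre of both holes; the job is handed in at about 6 s on the robot's clock, and the robot did not touch the bottle, vial or cap box.

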